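Re-space the stand-hardware tray for a long clamp and a short bosshead

ROBOT

A 6-joint arm with a two-finger parallel gripper is mounted at the origin on the work surface. World frame = base frame: x ahead of the robot, y to its left, z up, the work surface at z = 0. Lengths are in m, angles in rad, forces in N, time in s.
With the tool pointing down it reaches from about 0.325 to 0.85 m from the base axis. Payload 15.5 kg.
Tool frame: the origin (TCP) lies midway between the tips of the shut fingers; the grasp point (between the pads) lies 19 mm behind it; x points along the fingers, z is the direction in which the jaws open and shut, and the axes are right-handed (so a half turn about x gives the same grasp; the last joint's range is limited). The gripper opens to 91 mm and grips with 3 to 60 N. Pads are 32 mm wide; open, the fingers measure 118 mm over their backs; the gripper's body (76 mm by 178 mm) begins 60 mm behind the grasp point.
Start: joints at [-1.3, 0.494, 1.345, -0, 1.302, -0.096], TCP at [0.224, -0.583, 0.214] pointing down, gripper open.
Joint ranges: [-2.91, 2.91], [-0.82, 2.16], [0.22, 2.67], [-1.22, 4.37], [0.12, 2.79], [-3.08, 3.08]. Speed limits (rad/s): [1.89, 1.89, 2.57, 3.01, 3.01, 3.01].

INTERFACE

Orientations are given as a unit quaternion [w, x, y, z].
In Python, from workcell import readout, optics, hand_in gives the robot as it stands. The module is installed in compiled form; this text tells all that it offers.
- The arm moves only by the tool step_arm, never from a script. Its argument "series" is a list of rows, each a list of 7 numbers: the shift along the tool's x, y, z in mm, then the turn, a rotation vector about the tool's x, y, z in rad, then the gripper command: -1 is fully open, 1 is shut, values between are in proportion. In form: [[dx, dy, dz, rx, ry, rz, gripper], ...]. A call has 1 to 20 rows; each row is the pose to reach, as a shift and turn from the pose commanded when the call began, along the tool's axes at that moment; what a row does not reach only later rows make up. A row lasts 1/12 s, in which the tool goes at most 41.7 mm and 7.16 degrees, less where a joint would pass 70% of its speed; a pose out of reach is approached as far as the arm can. A call with a gripper value outside its range is refused whole. The fingers move at their own pace and stop on an object; "grip_force" is the grip in N (left out, the last holds). Time passes only in rows, so rows that repeat a pose let the fingers close. It gives the time, the measured TCP pose, the force and the opening at its end, in the units of the state.
- readout.get_obs(): the state, without advancing time (a new reading comes with each control period).
- optics.snapshot(name): name is "scene" or "top" or "wrist"; returns a dict with "pixels" (384x512x3 uint8, red, green, blue), "mtx" (3x3 intrinsics, pixels), "rvec" (rotation vector, rad) and "tvec" (3), from world to camera coordinates, as OpenCV has them; the wrist camera has in their place "tool_from_camera" (4x4, takes a point from camera to tool coordinates, whose origin is the TCP and whose axes are the tool frame's). Camera axes: x right, y down, z forward; pixel columns grow to the right and rows downward; lengths in m; the calibration is good to about 2 mm. A picture is of the moment at which its call begins: read the wrist's pose just before it. There is no depth.
- hand_in(): hands the job in, once; it reports no verdict.
The state is a dict: "time_s": time; "joint_positions": joint angles; "dq": joint speeds; "effort": joint torques, N m; "ee_pos": TCP position; "eef_rot": TCP orientation; "contact_force": force on the tool from outside, world axes, zero at the start; "moment": the same for the moment, N m; "width": opening from 0.0 (shut) to 1.0 (fully open).
Only numpy, scipy, OpenCV 4.12 (cv2) and the standard library are available. Lean on these libraries where they do the work, as an engineer would, in place of code of your own. Each camera call takes 0.05 s, during which the arm holds its last target.

TASK

Slide the tray's divider by its yellow grip away from the blue end until the long clamp will fit lengthwise in the blue-ended compartment while the other compartment is still long enough for the short bosshead. Then lay the clamp flat and lengthwise in the blue-ended compartment and the bosshead flat and lengthwise in the orange-ended one, setting them down rather than dropping them. Leave the wash bottle, vial and stopper alone.

Things in the scene. Friction and masses are not known exactly. Their poses are not given: they have to be found in the camera images.
- tray: Grey open plastic tray fixed to the bench. Outer size 112 (own x) by 384 (own y) mm, walls 40 mm high; inside 100 by 356 mm, floor 4 mm thick (floor top at z = 4 mm), long walls 6 mm and end walls 14 mm thick. Origin: centre of its underside, on the bench. Its y axis runs along its length, z up.
- divider (a joint): Position in m of the sliding divider along the tray's own +y, 0 at mid-length, stops at +-0.12. It slides freely but stiffly (about 2.5 N friction) and stays where it is left. The divider is a white plate 8 mm thick (along tray y) across the tray, its top 44 mm above the bench; so compartment lengths are 174 mm minus the joint value on the +y side, plus it on the -y side.
- divider_grip (a point): Centre of the divider's yellow grip, a fin 12 mm thick (along tray y), 40 mm wide (along tray x), reaching from 44 to 68 mm above the bench, in the middle of the divider; this point is 55 mm above the bench. Axes as the tray's.
- tag_blue: Blue strip 80 x 14 x 8 mm fixed on top of one end wall of the tray (at either end, changes from run to run); marks the compartment for the long clamp. Origin: centre of its underside, 40 mm above the bench, 185 mm from the tray's middle along its length.
- tag_orange: Orange strip, same size, on the tray's other end wall; marks the compartment for the short bosshead. Origin as for the blue one.
- clamp: Long laboratory clamp, about 160 g, lying on the bench, 220 mm long along its own y, 34 mm wide, 24 mm high. From y = -110: black end cap 22 mm wide (12 mm long), round steel rod of 12 mm diameter (y -98 to +30), green block 28 mm wide (y +30 to +60), two flat aluminium jaws to y = +110. Origin: under the middle of its length, on its underside; z up. It balances within 10 mm of its middle.
- clamp_grip (a point): Middle of the clamp's length, on the axis of its rod, 12 mm above its underside; where to grip it, across the rod (along its x). Axes as the clamp's.
- boss: Short bosshead, about 170 g, lying on the bench: aluminium block 30 (own x) by 44 (own y) by 30 mm high with a round black thumbscrew of 26 mm diameter at each end; 90 mm long along its own y. Origin: centre of its underside, z up.
- boss_grip (a point): Centre of the bosshead's block, 15 mm above its underside; where to grip it, across its 30 mm width (along its x). Axes as the bosshead's.
- wash_bottle: Bystander: white wash bottle, brown cap, 64 mm diameter, 150 mm tall, standing. Origin: centre of its underside.
- vial: Bystander: capped glass vial, 36 mm diameter, 60 mm tall, standing. Origin: centre of its underside.
- stopper: Bystander: orange stopper, 42 mm diameter, 34 mm tall, standing. Origin: centre of its underside.
Things that resemble listed ones, but are neither listed nor needed, are in the scene too. Of the things that look like the clamp, the middle-sized one is meant.

How it is judged:
On the way:
1. the divider stands where the blue compartment takes the 220 mm clamp and the orange one the 90 mm bosshead (horizontal distance between divider_grip and tag_blue between 0.231 and 0.269 m), for 0.2 s.
At the end, for the whole second after the job is handed in: Divider grip 231-269 mm from the blue strip; clamp flat on the tray floor (centre under 20 mm up), centre within 165 mm of the blue strip and 0.3 rad of lengthwise; bosshead on the floor (centre under 24 mm up), within 100 mm of the orange strip and 0.35 rad of lengthwise; both at rest (all of step 1 and z of clamp_grip in the frame of tray between 0.008 and 0.02 m and x of clamp_grip in the frame of tray between -0.05 and 0.05 m and horizontal distance between clamp_grip and tag_blue below 0.165 m and angle between the y axis of clamp and the y axis of tray, either way round below 0.3 rad and linear speed of each of clamp, boss below 0.02 m/s and z of boss_grip in the frame of tray between 0.008 and 0.024 m and x of boss_grip in the frame of tray between -0.05 and 0.05 m and horizontal distance between boss_grip and tag_orange below 0.1 m and angle between the y axis of boss and the y axis of tray, either way round below 0.35 rad); the robot touches nothing.
It fails at once if the wash bottle is moved more than 30 mm or tipped (distance of wash_bottle from where it was at the start of the episode above 0.03 m or angle between wash_bottle's own z axis and vertical above 0.35 rad).
It fails at once if the vial is moved more than 30 mm or tipped (distance of vial from where it was at the start of the episode above 0.03 m or angle between vial's own z axis and vertical above 0.35 rad).
It fails at once if the orange stopper is moved more than 30 mm or tipped (distance of stopper from where it was at the start of the episode above 0.03 m or angle between stopper's own z axis and vertical above 0.35 rad).
It fails at once if the clamp is dropped: it moves at over 0.8 m/s (a free fall of some 33 mm) with no finger touching it (contact force between the fingers and clamp below 0.05 N and linear speed of clamp above 0.8 m/s).
It fails at once if the boss is dropped: it moves at over 0.8 m/s (a free fall of some 33 mm) with no finger touching it (contact force between the fingers and boss below 0.05 N and linear speed of boss above 0.8 m/s).
It also fails if it takes over 62 s, if anything falls off the work surface, if the arm or the gripper's body presses on something with over 40 N, if the wrist force passes 120 N, or if a joint passes its speed limit or range.

## Working session

There is one attempt and no reset: what is moved stays moved. The work goes in short steps, Python scripts to look and compute and a tool call to move; the robot and the scene stay as the last step left them, time stands still between calls to the robot, and variables do not carry over. Pictures are saved under pics/ and viewed, and the job is handed in when it is done.

Besides the shell and the picture viewer there is one more tool, called by a JSON object that holds its "fn" and its "kwargs". step_arm: Moves the arm, as the interface text tells. Its arguments: {"type":"object","properties":{"series":{"type":"array","items":{"type":"array","items":{"type":"number"}}},"grip_force":{"type":"number"}},"required":["series"]}

```bash
mkdir -p pics; cat > h.py <<'E'
import numpy as np, cv2
from workcell import readout, optics, hand_in
def snap(n,f):
    s=optics.snapshot(n); cv2.imwrite('pics/'+f,cv2.cvtColor(s['pixels'],cv2.COLOR_RGB2BGR)); np.savez('pics/'+f[:-4]+'.npz',**s); return s
def load(f): return dict(np.load('pics/'+f+'.npz'))
def pt(s,u,v,z):
    R=cv2.Rodrigues(np.array(s['rvec'],float))[0];t=np.array(s['tvec'],float).ravel()
    d=R.T@np.linalg.inv(s['mtx'])@np.array([u,v,1.]);c=-R.T@t
    return c+d*(z-c[2])/d[2]
def proj(s,P):
    return cv2.projectPoints(np.array(P,float).reshape(-1,3),np.array(s['rvec'],float),np.array(s['tvec'],float),s['mtx'],None)[0].reshape(-1,2)
E
python3 - <<'E'
from h import *
print(readout.get_obs())
for n in('scene','top'):
    s=snap(n,n+'0.png'); print(s['mtx'],s['rvec'],s['tvec'])
E
```

```text
{'time_s': 0.0, 'joint_positions': array([-1.29949690e+00,  4.94178869e-01,  1.34613285e+00, -3.42589814e-05,
        1.30250407e+00, -9.54703086e-02]), 'dq': array([ 0.0006089 , -0.00072808, -0.00092471,  0.00132597, -0.00058787,
        0.00183622]), 'effort': array([ 8.52078356e-04, -8.78819418e+01, -3.81861770e+01,  7.07425852e-02,
        5.30026748e-02, -4.58527177e-05]), 'ee_pos': array([ 0.2240321 , -0.58305606,  0.21334037]), 'eef_rot': array([ 0.58245816,  0.40070275,  0.58313606, -0.40016514]), 'contact_force': array([-0.4338321 ,  0.5888148 ,  0.20850685]), 'moment': array([-0.05143011, -0.0097382 ,  0.03810081]), 'width': 0.99938755949016}
[[389.42808241   0.         254.13258439]
 [  0.         389.42808241 192.60327841]
 [  0.           0.           1.        ]] [ 2.46860148  0.66545742 -0.22384449] [-0.55429239 -0.19964722  1.3352912 ]
[[434.99569443   0.         250.58903223]
 [  0.         434.99569443 196.17182396]
 [  0.           0.           1.        ]] [ 2.13094116 -2.14771116  0.18313572] [0.02845414 0.6196568  1.28051651]
```

View pics/scene0.png

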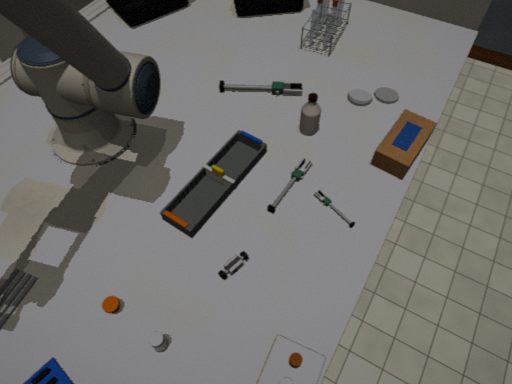

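View pics/top0.png

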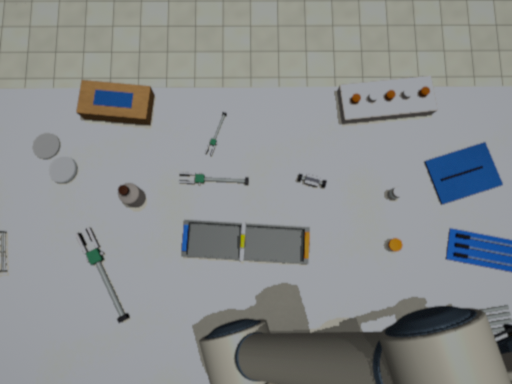

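The top view shows three clamps. The middle-sized one is at about (213,180), the boss at (312,181) and the tray from (183,238) blue to (307,245) orange. The grip is at (242,241). I'll zoom in to measure them.

```bash
python3 - <<'E'
from h import *
s=load('top0');im=cv2.cvtColor(s['pixels'],cv2.COLOR_RGB2BGR)
c=im[160:280,170:340];cv2.imwrite('pics/z.png',cv2.resize(c,None,fx=4.6,fy=4.6,interpolation=cv2.INTER_CUBIC))
hsv=cv2.cvtColor(im,cv2.COLOR_BGR2HSV)
def cen(m,z,nm,box):
    x0,y0,x1,y1=box;mm=np.zeros_like(m);mm[y0:y1,x0:x1]=m[y0:y1,x0:x1]
    v,u=np.nonzero(mm); print(nm,len(u),u.mean(),v.mean(),pt(s,u.mean(),v.mean(),z))
H,S,V=hsv[...,0],hsv[...,1],hsv[...,2]
b=(170,160,340,280)
cen(((H>100)&(H<130)&(S>130)).astype(int),.048,'blue',b)
cen(((H>5)&(H<20)&(S>150)).astype(int),.048,'orange',b)
cen(((H>22)&(H<38)&(S>130)).astype(int),.06,'yellow',b)
cen(((H>50)&(H<90)&(S>100)).astype(int),.022,'green',b)
for n,a in dict(mid=(248,181.5,179.5,179),big=(124,318,87,231)).items():
    p=pt(s,a[0],a[1],.012);q=pt(s,a[2],a[3],.012);print(n,p,q,np.linalg.norm(p-q))
E
```

```text
blue 128 184.953125 237.59375 [0.49512781 0.22261061 0.048     ]
orange 40 305.575 242.25 [ 0.47822965 -0.14110908  0.048     ]
yellow 55 241.96363636363637 240.43636363636364 [0.48446204 0.05056548 0.06      ]
green 55 199.43636363636364 178.05454545454546 [0.68355488 0.18383701 0.022     ]
mid [0.67342498 0.03109809 0.012     ] [0.68303091 0.24802662 0.012     ] 0.21714110617721183
big [0.25789205 0.40689853 0.012     ] [0.52046506 0.53164079 0.012     ] 0.2906978100832551
```

View pics/z.png

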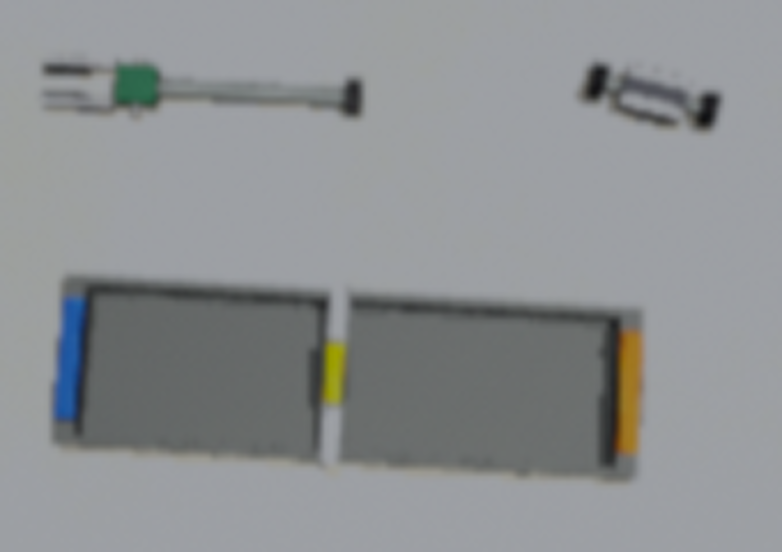

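```bash
python3 - <<'E'
from h import *
s=load('top0')
def c(x,y,z): return pt(s,170+x/4.6-.5,160+y/4.6-.5,z)
B=c(71,358,.048);O=c(629,392,.048);G=c(335,373,.068)
print('B',B,'O',O,np.linalg.norm(B-O),'mid',(B+O)/2,'yaw',np.degrees(np.arctan2(*(B-O)[1::-1])),'grip',G,'d',np.linalg.norm((G-B)[:2]))
e1=c(352,97,.018);e2=c(45,86,.018); print('clamp',e1,e2,np.linalg.norm(e1-e2))
k1=c(137,86,.022);print('green',k1)
d=(k1-e1)[:2];d/=np.linalg.norm(d);print('dir yaw',np.degrees(np.arctan2(d[1],d[0])),'grip', k1[:2]-d*.045, e1[:2]+d*.104)
b1=c(597,83,.015);b2=c(708,110,.015);print('boss',b1,b2,(b1+b2)/2,np.degrees(np.arctan2(*(b1-b2)[1::-1])),np.linalg.norm(b1-b2))
o=readout.get_obs();w,x,y,z=o['eef_rot']
from scipy.spatial.transform import Rotation as R
print(R.from_quat([x,y,z,w]).as_matrix().round(3))
for n,u,v,z in(('bottle',129,194,.07),('vial',392,193,.03),('stop',395,244,.03)):print(n,pt(s,u,v,z))
E
```

```text
B [0.49593407 0.22267893 0.048     ] O [ 0.47080793 -0.1428975   0.048     ] 0.36643887583625073 mid [0.483371   0.03989071 0.048     ] yaw 86.06823218836138 grip [0.48350813 0.04938972 0.068     ] d 0.1737341511316881
clamp [0.67520527 0.03733038 0.018     ] [0.6843824 0.247809  0.018    ] 0.210678596062924
green [0.68310513 0.18431552 0.022     ]
dir yaw 86.92354103741495 grip [0.68069005 0.13938037] [0.6807868  0.14118049]
boss [ 0.68445254 -0.13146546  0.015     ] [ 0.6649728  -0.20732847  0.015     ] [ 0.67471267 -0.16939696  0.015     ] 75.59898963971752 0.07832404668776886
[[-0.     0.933  0.359]
 [ 0.001  0.359 -0.933]
 [-1.     0.    -0.001]]
bottle [0.62598322 0.38996481 0.07      ]
vial [ 0.63009127 -0.41772688  0.03      ]
stop [ 0.47173621 -0.41719404  0.03      ]
```

```bash
cat >> h.py <<'E'
from scipy.spatial.transform import Rotation as Rot
def pose():
    o=readout.get_obs();w,x,y,z=o['eef_rot'];return np.array(o['ee_pos']),Rot.from_quat([x,y,z,w]),o
def row(target,zyaw):
    "tool row for TCP target, pointing down, jaw axis (tool z) at zyaw deg or +180"
    p,R,o=pose();best=None
    for a in(zyaw,zyaw+180):
        a=np.radians(a);zx=np.array([np.cos(a),np.sin(a),0]);x=np.array([0,0,-1.]);T=Rot.from_matrix(np.c_[x,np.cross(zx,x),zx])
        rv=(R.inv()*T).as_rotvec()
        if best is None or np.linalg.norm(rv)<np.linalg.norm(best):best=rv
    d=R.inv().apply(np.array(target)-p)*1000
    print('row',d.round(1),best.round(3),'j',np.round(o['joint_positions'],2),'t',o['time_s'])
E
python3 - <<'E'
from h import *
row([.4835,.050,.17],86.07)
E
```

```text
row [  44.   469.2 -497.9] [ 0.435 -0.001  0.   ] j [-1.3   0.49  1.35  0.    1.3  -0.1 ] t 0.1
```

{"fn": "step_arm", "kwargs": {"series": [[44,469,-498,0.435,0,0,-1],[44,469,-498,0.435,0,0,-1],[44,469,-498,0.435,0,0,-1],[44,469,-498,0.435,0,0,-1],[44,469,-498,0.435,0,0,-1],[44,469,-498,0.435,0,0,-1],[44,469,-498,0.435,0,0,-1],[44,469,-498,0.435,0,0,-1],[44,469,-498,0.435,0,0,-1],[44,469,-498,0.435,0,0,-1],[44,469,-498,0.435,0,0,-1],[44,469,-498,0.435,0,0,-1],[44,469,-498,0.435,0,0,-1],[44,469,-498,0.435,0,0,-1],[44,469,-498,0.435,0,0,-1],[44,469,-498,0.435,0,0,-1],[44,469,-498,0.435,0,0,-1],[44,469,-498,0.435,0,0,-1],[44,469,-498,0.435,0,0,-1],[44,469,-498,0.435,0,0,-1]]}}

```text
time_s: 1.77
ee_pos: [0.4829, 0.0493, 0.1697]
eef_rot: [-0.483, -0.516, -0.483, 0.517]
contact_force: [-0.1, -0.6, -0.3]
width: 1.002
```

```bash
cat >> h.py <<'E'
def wsnap(f):
    p,R,o=pose();s=snap('wrist',f);T=np.eye(4);T[:3,:3]=R.as_matrix();T[:3,3]=p
    W=np.linalg.inv(T@s['tool_from_camera']);s['rvec']=cv2.Rodrigues(W[:3,:3])[0].ravel();s['tvec']=W[:3,3];np.savez('pics/'+f[:-4]+'.npz',**s);return s
E
python3 - <<'E'
from h import *
s=wsnap('w1.png');print(s['tool_from_camera'])
row([.4835,.050,.037],86.07)
print(proj(s,[[.4835,.050,.068],[.496,.2227,.048],[.4708,-.1429,.048]]))
E
```

```text
[[-4.16740013e-04 -2.67011997e-01  9.63693115e-01 -1.70084791e-01]
 [-4.57463272e-04 -9.63693047e-01 -2.67012176e-01  7.37951046e-02]
 [ 9.99999809e-01 -5.52128863e-04  2.79461272e-04 -1.26276956e-03]
 [ 0.00000000e+00  0.00000000e+00  0.00000000e+00  1.00000000e+00]]
row [132.9   0.5  -1.2] [-0.  0.  0.] j [-0.02  0.35  1.74 -0.    1.05  1.62] t 1.8167
[[260.79217708 191.68450063]
 [ 81.32364239 185.64263994]
 [460.89349551 185.74631026]]
```

View pics/w1.png

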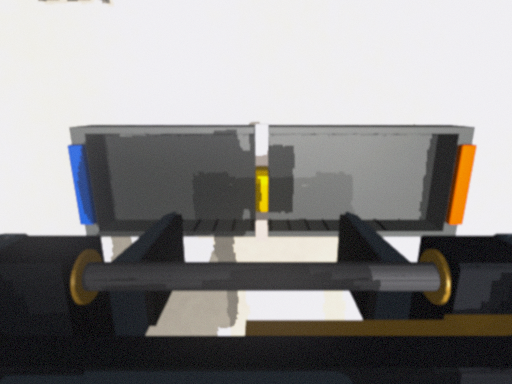

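{"fn": "step_arm", "kwargs": {"series": [[40,0,-1,0,0,0,-1],[80,0,-1,0,0,0,-1],[110,0,-1,0,0,0,-1],[132,0,-1,0,0,0,-1],[132,0,-1,0,0,0,-1],[132,0,-1,0,0,0,1],[132,0,-1,0,0,0,1],[132,0,-1,0,0,0,1],[132,0,-1,0,0,0,1],[132,0,-1,0,0,0,1],[132,0,-1,0,0,0,1],[132,0,-1,0,0,0,1],[132,0,-1,0,0,0,1]], "grip_force": 20}}

```text
time_s: 2.9
ee_pos: [0.4835, 0.0507, 0.0381]
eef_rot: [0.483, 0.517, 0.483, -0.517]
contact_force: [0.1, -0.7, -0.4]
width: 0.447
```

{"fn": "step_arm", "kwargs": {"series": [[0,0,0,0,0,0,1],[0,0,0,0,0,0,1],[0,0,0,0,0,0,1],[0,0,0,0,0,0,1],[0,0,0,0,0,0,1],[0,0,0,0,0,0,1],[0,0,0,0,0,0,1]]}}

```text
time_s: 3.48
ee_pos: [0.4834, 0.0505, 0.0379]
eef_rot: [-0.483, -0.517, -0.483, 0.517]
contact_force: [-0.9, -2.9, -0.1]
width: 0.127
```

{"fn": "step_arm", "kwargs": {"series": [[0,0,10,0,0,0,1],[0,0,20,0,0,0,1],[0,0,30,0,0,0,1],[0,0,40,0,0,0,1],[0,0,50,0,0,0,1],[0,0,60,0,0,0,1],[0,0,70,0,0,0,1],[0,0,77,0,0,0,1],[0,0,77,0,0,0,1],[0,0,77,0,0,0,1],[0,0,77,0,0,0,1]]}}

```text
time_s: 4.4
ee_pos: [0.4782, -0.0263, 0.0379]
eef_rot: [-0.483, -0.517, -0.483, 0.517]
contact_force: [0.8, -2.7, -3.6]
width: 0.13
```

Open, rise, then check.

{"fn": "step_arm", "kwargs": {"series": [[0,0,0,0,0,0,-0.3],[0,0,0,0,0,0,-0.3],[0,0,0,0,0,0,-0.3],[0,0,0,0,0,0,-0.3],[0,0,0,0,0,0,-0.3],[-40,0,0,0,0,0,-0.3],[-80,0,0,0,0,0,-0.3],[-120,0,0,0,0,0,-0.3],[-150,0,0,0,0,0,-0.3],[-150,0,0,0,0,0,-0.3],[-150,0,0,0,0,0,-0.3]]}}

```text
time_s: 5.32
ee_pos: [0.479, -0.0262, 0.1894]
eef_rot: [0.484, 0.517, 0.482, -0.516]
contact_force: [-0.3, -0.4, -1.8]
width: 0.649
```

```bash
python3 - <<'E'
from h import *
s=wsnap('w2.png')
row([.6807,.1395,.17],86.92-90)
E
```

```text
row [  18.2  190.8 -179. ] [ 1.556e+00 -1.000e-03 -1.000e-03] j [-0.18  0.32  1.73 -0.    1.09  1.46] t 5.3667
```

View pics/w2.png

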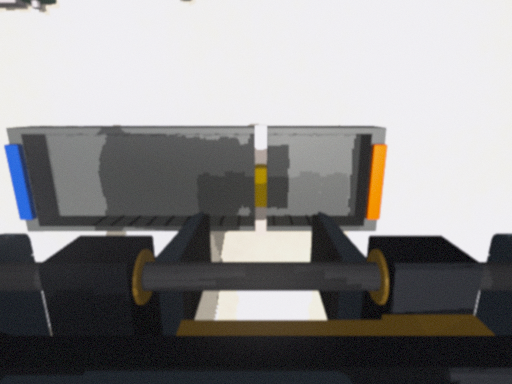

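{"fn": "step_arm", "kwargs": {"series": [[18,191,-179,-1.586,0,0,-0.3],[18,191,-179,-1.586,0,0,-0.3],[18,191,-179,-1.586,0,0,-0.3],[18,191,-179,-1.586,0,0,-0.3],[18,191,-179,-1.586,0,0,-0.3],[18,191,-179,-1.586,0,0,-0.3],[18,191,-179,-1.586,0,0,-0.3],[18,191,-179,-1.586,0,0,-0.3],[18,191,-179,-1.586,0,0,-0.3],[18,191,-179,-1.586,0,0,-0.3],[18,191,-179,-1.586,0,0,-0.3],[18,191,-179,-1.586,0,0,-0.3],[18,191,-179,-1.586,0,0,-0.3],[18,191,-179,-1.586,0,0,-0.3],[18,191,-179,-1.586,0,0,-0.3],[18,191,-179,-1.586,0,0,-0.3]]}}

```text
time_s: 6.7
ee_pos: [0.6805, 0.1393, 0.1688]
eef_rot: [0.706, 0.02, 0.707, -0.02]
contact_force: [0.5, 0.6, -0.3]
width: 0.65
```

```bash
python3 - <<'E'
from h import *
s=load('w2')
B=pt(s,20,182,.048);O=pt(s,377,182,.048);G=pt(s,261,174,.068);print(B,O,G,np.linalg.norm((B-O)[:2]),np.linalg.norm((B-G)[:2]),np.linalg.norm((O-G)[:2]))
s=wsnap('w3.png')
row([.6807,.1395,.17],86.92-90)
print(proj(s,[[.6807,.1395,.018],[.6752,.0373,.018],[.6831,.1843,.024]]))
s=snap('top','top3.png')
E
```

```text
[0.49682051 0.22100261 0.048     ] [ 0.47165548 -0.14477087  0.048     ] [ 0.49229183 -0.02663637  0.068     ] 0.36663813468382694 0.24768039191538616 0.11992338849263577
row [-0.9  0.2  0.1] [-0.002 -0.001  0.   ] j [0.12 0.63 1.21 0.   1.3  0.17] t 6.75
[[262.30617028 182.55779738]
 [262.42582139 269.49176887]
 [262.256411   140.32896568]]
```

View pics/w3.png

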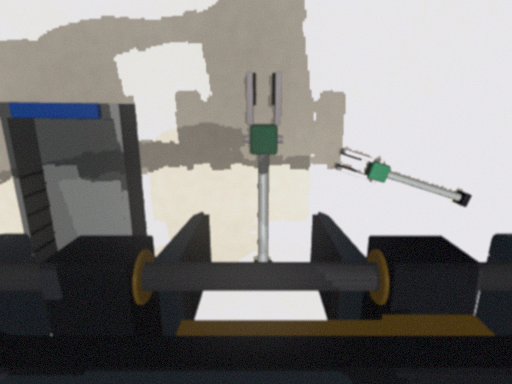

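{"fn": "step_arm", "kwargs": {"series": [[40,0,1,0,0,0,-0.3],[80,0,1,0,0,0,-0.3],[120,0,1,0,0,0,-0.3],[150,0,1,0,0,0,-0.3],[165,0,1,0,0,0,-0.3],[165,0,1,0,0,0,-0.3],[165,0,1,0,0,0,1],[165,0,1,0,0,0,1],[165,0,1,0,0,0,1],[165,0,1,0,0,0,1],[165,0,1,0,0,0,1],[165,0,1,0,0,0,1],[165,0,1,0,0,0,1],[165,0,1,0,0,0,1],[165,0,1,0,0,0,1],[165,0,1,0,0,0,1],[165,0,1,0,0,0,1],[165,0,1,0,0,0,1]], "grip_force": 30}}

```text
time_s: 8.3
ee_pos: [0.682, 0.1394, 0.0051]
eef_rot: [0.707, 0.019, 0.707, -0.019]
contact_force: [0.9, -0.1, 2.7]
width: 0.124
```

{"fn": "step_arm", "kwargs": {"series": [[0,0,0,0,0,0,1],[0,0,0,0,0,0,1],[-10,0,0,0,0,0,1],[-25,0,0,0,0,0,1],[-50,0,0,0,0,0,1],[-75,0,0,0,0,0,1],[-95,0,0,0,0,0,1],[-95,0,0,0,0,0,1],[-95,0,0,0,0,0,1]]}}

```text
time_s: 9.05
ee_pos: [0.6824, 0.1394, 0.1012]
eef_rot: [0.708, 0.019, 0.706, -0.019]
contact_force: [-0.0, -0.7, -1.8]
width: 0.123
```

```bash
python3 - <<'E'
from h import *
s=wsnap('w4.png')
pose()[2]['contact_force'].round(1)
t=snap('top','top4.png');im=cv2.cvtColor(t['pixels'],cv2.COLOR_RGB2BGR)
cv2.imwrite('pics/z4.png',cv2.resize(im[150:290,170:340],None,fx=4,fy=4,interpolation=cv2.INTER_CUBIC))
c=snap('scene','sc4.png')
E
```

```text
(no output)
```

View pics/w4.png

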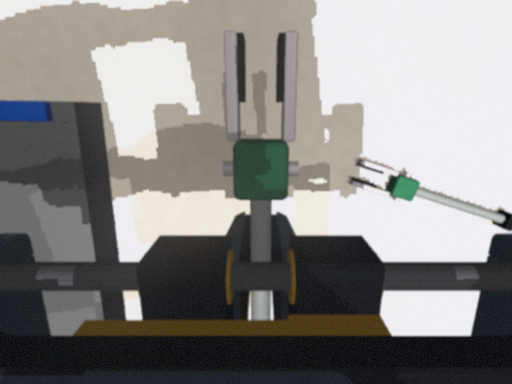

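View pics/sc4.png

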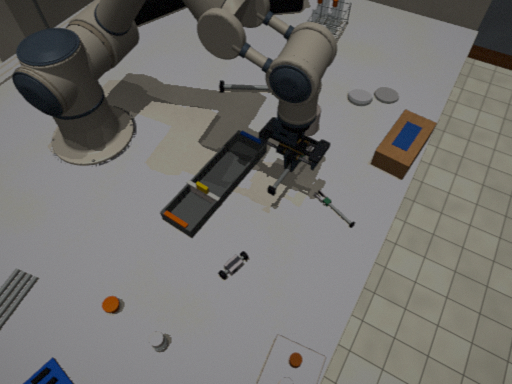

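View pics/z4.png

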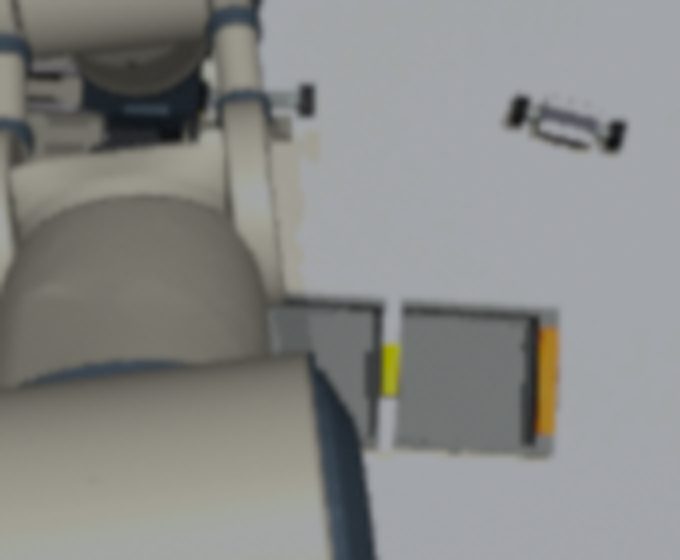

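```bash
python3 - <<'E'
from h import *
p,R,o=pose()
t=load('top4');s=load('w4')
zz=.0962
E=pt(t,170+307/4-.5,150+99/4-.5,zz+.020)
for v in(140,196): 
  g=pt(s,261,v,zz+.024);print('g',g,R.inv().apply(g-p))
print('cap',E,R.inv().apply(E-p))
# tray with new divider
def c(x,y,z): return pt(t,170+x/4-.5,150+y/4-.5,z)
O=c(548,380,.048);G=c(392,370,.068);print(O,G,np.linalg.norm((O-G)[:2]))
B0=np.array([.4964,.2218]);O0=np.array([.4712,-.1439]);a=(B0-O0)/np.linalg.norm(B0-O0)
M=(B0+O0)/2;print('axis',a,np.degrees(np.arctan2(a[1],a[0])),M)
for off in(.178-.1195,):print('clamp target',M+a*off)
row([*(M+a*.0585),.11],np.degrees(np.arctan2(a[1],a[0]))-90)
E
```

```text
g [0.68451201 0.20087812 0.1202    ] [-0.02152801  0.06174838  0.00014845]
g [0.68303367 0.17294312 0.1202    ] [-0.02151676  0.03377429  0.00015185]
cap [0.67428878 0.03628934 0.1162    ] [-0.01745849 -0.10314923 -0.00133404]
[ 0.47145355 -0.14370346  0.048     ] [ 0.47873061 -0.02532528  0.068     ] 0.11860164547085272
axis [0.06874592 0.9976342 ] 86.05803997549818 [0.4838  0.03895]
clamp target [0.48782164 0.0973116 ]
row [ -10.9  -52.1 -190.8] [ 0.016 -0.002  0.   ] j [ 0.12  0.7   1.27 -0.    1.17  0.17] t 9.2
```

{"fn": "step_arm", "kwargs": {"series": [[-11,-13,-30,0.004,0,0,1],[-11,-20,-60,0.016,0,0,1],[-11,-28,-90,0.016,0,0,1],[-11,-36,-120,0.016,0,0,1],[-11,-44,-150,0.016,0,0,1],[-11,-51,-175,0.016,0,0,1],[-11,-53,-191,0.016,0,0,1],[-11,-53,-191,0.016,0,0,1],[-11,-53,-191,0.016,0,0,1],[-11,-53,-191,0.016,0,0,1]]}}

```text
time_s: 10.03
ee_pos: [0.489, 0.0966, 0.1106]
eef_rot: [0.707, 0.024, 0.707, -0.024]
contact_force: [0.4, 0.4, -0.9]
width: 0.121
```

```bash
python3 - <<'E'
from h import *
s=wsnap('w5.png')
row([.4878,.0965,.012],86.06-90)
t=snap('top','top5.png');im=cv2.cvtColor(t['pixels'],cv2.COLOR_RGB2BGR)
cv2.imwrite('pics/z5.png',cv2.resize(im[150:290,170:340],None,fx=4,fy=4,interpolation=cv2.INTER_CUBIC))
E
```

```text
row [98.6 -0.2 -1.5] [-0.  0. -0.] j [ 0.08  0.46  1.77 -0.    0.91  0.14] t 10.0833
```

View pics/w5.png

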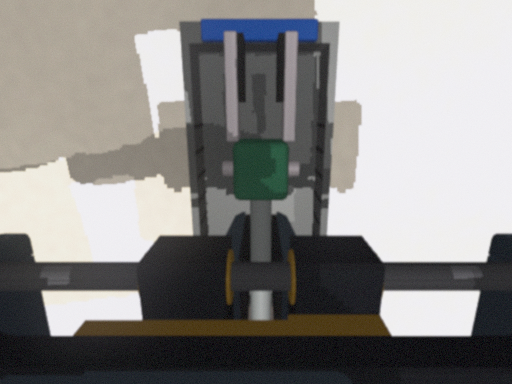

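View pics/z5.png

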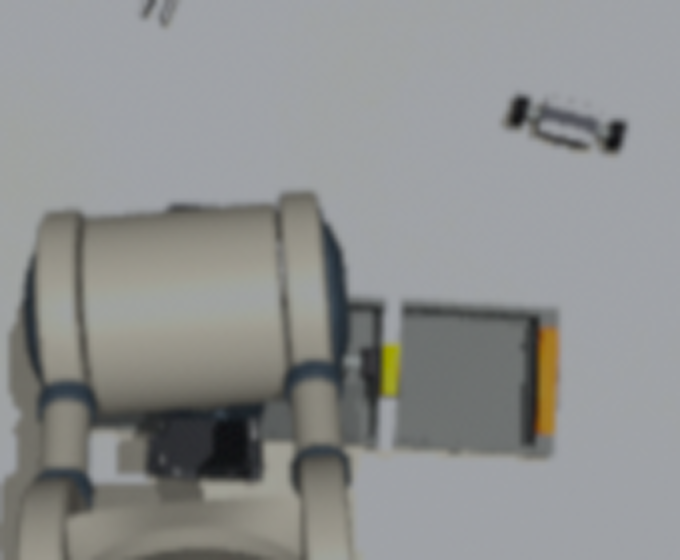

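```bash
python3 - <<'E'
from h import *
p,R,o=pose();s=load('w5');t=load('top5')
for n,q in(('tip',pt(s,261,31,.1056+.022)),('inner wall top',pt(s,261,45,.040)),('blue c',pt(s,259,30,.048)),
 ('cap end',pt(t,170+379/4-.5,150+365/4-.5,.1056+.02)),('divider face',pt(t,170+385/4-.5,150+330/4-.5,.044)),('wallL',pt(s,190,110,.04)),('wallR',pt(s,329,110,.04))):
  print(n,q.round(4),R.inv().apply(q-p).round(4))
E
```

```text
tip [0.4954 0.2058 0.1276] [-0.017   0.1093 -0.0014]
inner wall top [0.4962 0.2157 0.04  ] [ 0.0706  0.1192 -0.0013]
blue c [0.4954 0.2236 0.048 ] [ 0.0626  0.1271 -0.0027]
cap end [ 0.479  -0.0135  0.1256] [-0.015  -0.1106 -0.0027]
divider face [ 0.5104 -0.0216  0.044 ] [ 0.0666 -0.1164  0.0292]
wallL [0.4403 0.175  0.04  ] [ 0.0706  0.0748 -0.0543]
wallR [0.5438 0.1678 0.04  ] [0.0706 0.0748 0.0495]
```

{"fn": "step_arm", "kwargs": {"series": [[0,1.5,-2,0,0,0,1],[25,1.5,-2,0,0,0,1],[50,1.5,-2,0,0,0,1],[70,1.5,-2,0,0,0,1],[80,1.5,-2,0,0,0,1],[88,1.5,-2,0,0,0,1],[94,1.5,-2,0,0,0,1],[98,1.5,-2,0,0,0,1],[100,1.5,-2,0,0,0,1],[101,1.5,-2,0,0,0,1],[101,1.5,-2,0,0,0,1],[101,1.5,-2,0,0,0,1]]}}

```text
time_s: 11.13
ee_pos: [0.4868, 0.0982, 0.0104]
eef_rot: [0.707, 0.024, 0.706, -0.024]
contact_force: [-0.6, 0.1, -0.8]
width: 0.119
```

{"fn": "step_arm", "kwargs": {"series": [[1,0,0,0,0,0,1],[2,0,0,0,0,0,1],[2,0,0,0,0,0,1],[2,0,0,0,0,0,1]]}}

```text
time_s: 11.47
ee_pos: [0.4868, 0.0982, 0.0088]
eef_rot: [0.707, 0.024, 0.706, -0.024]
contact_force: [-3.7, 0.1, 18.9]
width: 0.129
```

{"fn": "step_arm", "kwargs": {"series": [[-1,0,0,0,0,0,1],[-1,0,0,0,0,0,1],[-1,0,0,0,0,0,0.1],[-1,0,0,0,0,0,0.1],[-1,0,0,0,0,0,0.1],[-1,0,0,0,0,0,0.1],[-1,0,0,0,0,0,0.1],[-1,0,0,0,0,0,0.1],[-30,0,0,0,0,0,0.1],[-65,0,0,0,0,0,0.1],[-105,0,0,0,0,0,0.1],[-145,0,0,0,0,0,0.1],[-160,0,0,0,0,0,0.1],[-160,0,0,0,0,0,0.1]]}}

```text
time_s: 12.63
ee_pos: [0.4885, 0.0984, 0.1718]
eef_rot: [0.709, 0.025, 0.704, -0.024]
contact_force: [1.0, -0.3, 0.2]
width: 0.449
```

```bash
python3 - <<'E'
from h import *
s=wsnap('w6.png')
row([.6747,-.1694,.17],75.6-90)
E
```

```text
row [   0.3 -254.1  205.2] [ 0.182  0.004 -0.001] j [0.08 0.37 1.71 0.   1.06 0.15] t 12.6833
```

View pics/w6.png

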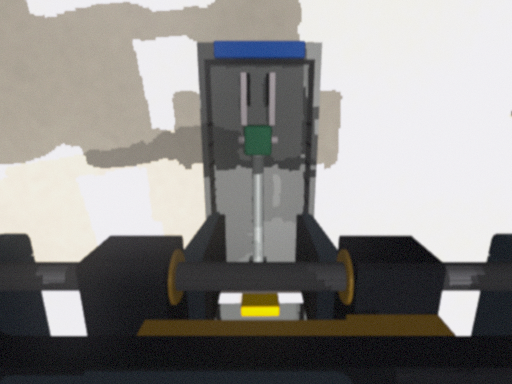

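The clamp lies flat and lengthwise in the blue compartment. Next is the bosshead.

{"fn": "step_arm", "kwargs": {"series": [[0,-254,205,0.182,0,0,-0.4],[0,-254,205,0.182,0,0,-0.4],[0,-254,205,0.182,0,0,-0.4],[0,-254,205,0.182,0,0,-0.4],[0,-254,205,0.182,0,0,-0.4],[0,-254,205,0.182,0,0,-0.4],[0,-254,205,0.182,0,0,-0.4],[0,-254,205,0.182,0,0,-0.4],[0,-254,205,0.182,0,0,-0.4],[0,-254,205,0.182,0,0,-0.4],[0,-254,205,0.182,0,0,-0.4],[0,-254,205,0.182,0,0,-0.4],[0,-254,205,0.182,0,0,-0.4]]}}

```text
time_s: 13.77
ee_pos: [0.6729, -0.1682, 0.1676]
eef_rot: [0.701, 0.088, 0.702, -0.088]
contact_force: [-0.3, -1.1, 0.9]
width: 0.7
```

```bash
python3 - <<'E'
from h import *
s=wsnap('w7.png')
row([.6747,-.1694,.004],75.6-90)
print(proj(s,[[.6747,-.1694,.03],[.6845,-.1315,.02],[.665,-.2073,.02]]))
E
```

```text
row [163.9  -0.6   1.9] [ 0.001 -0.    -0.   ] j [-0.33  0.63  1.21  0.    1.3  -0.08] t 13.8167
[[264.2444833  186.13633906]
 [264.37400374 146.34671867]
 [264.02172057 218.96637988]]
```

View pics/w7.png

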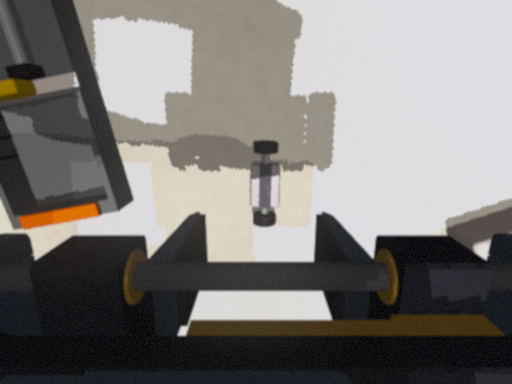

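{"fn": "step_arm", "kwargs": {"series": [[40,0,2,0,0,0,-0.4],[80,0,2,0,0,0,-0.4],[120,0,2,0,0,0,-0.4],[150,0,2,0,0,0,-0.4],[163,0,2,0,0,0,-0.4],[163,0,2,0,0,0,-0.4],[163,0,2,0,0,0,1],[163,0,2,0,0,0,1],[163,0,2,0,0,0,1],[163,0,2,0,0,0,1],[163,0,2,0,0,0,1],[163,0,2,0,0,0,1],[163,0,2,0,0,0,1],[163,0,2,0,0,0,1],[163,0,2,0,0,0,1],[163,0,2,0,0,0,1]], "grip_force": 30}}

```text
time_s: 15.15
ee_pos: [0.6758, -0.1699, 0.0055]
eef_rot: [0.702, 0.088, 0.701, -0.089]
contact_force: [-0.9, 2.3, 6.3]
width: 0.324
```

{"fn": "step_arm", "kwargs": {"series": [[0,0,0,0,0,0,1],[0,0,0,0,0,0,1],[-10,0,0,0,0,0,1],[-25,0,0,0,0,0,1],[-50,0,0,0,0,0,1],[-80,0,0,0,0,0,1],[-110,0,0,0,0,0,1],[-110,0,0,0,0,0,1],[-110,0,0,0,0,0,1]]}}

```text
time_s: 15.9
ee_pos: [0.6764, -0.1702, 0.1173]
eef_rot: [0.703, 0.088, 0.7, -0.089]
contact_force: [0.4, -0.2, -2.2]
width: 0.326
```

```bash
python3 - <<'E'
from h import *
p,R,o=pose()
s=wsnap('w8.png')
t=snap('top','top8.png');im=cv2.cvtColor(t['pixels'],cv2.COLOR_RGB2BGR)
cv2.imwrite('pics/z8.png',cv2.resize(im[150:290,170:340],None,fx=4,fy=4,interpolation=cv2.INTER_CUBIC))
a=np.array([.06875,.99763]);M=np.array([.4838,.03895])
# orange compartment: -178 .. divider(-64)-4=-68 -> centre -123
row([*(M-a*.123),.125],86.06-90)
E
```

```text
row [ -10.4   33.7 -214.5] [-0.182 -0.001 -0.   ] j [-0.33  0.69  1.26  0.    1.2  -0.08] t 16.0
```

View pics/w8.png

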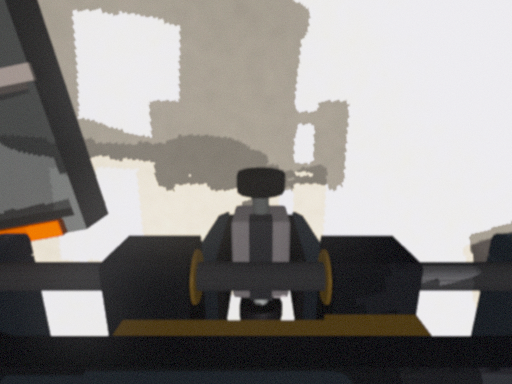

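View pics/z8.png

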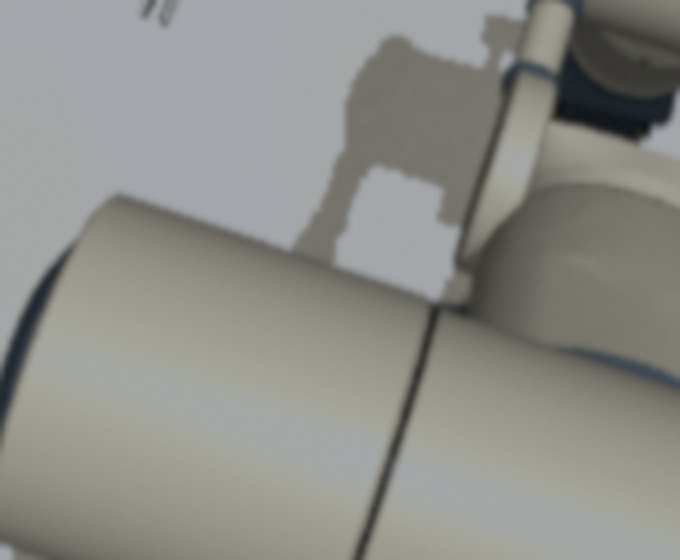

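{"fn": "step_arm", "kwargs": {"series": [[-10,5,-30,-0.05,0,0,1],[-10,10,-60,-0.182,0,0,1],[-10,14,-90,-0.182,0,0,1],[-10,19,-120,-0.182,0,0,1],[-10,24,-150,-0.182,0,0,1],[-10,28,-180,-0.182,0,0,1],[-10,33,-205,-0.182,0,0,1],[-10,33.5,-214.5,-0.182,0,0,1],[-10,33.5,-214.5,-0.182,0,0,1],[-10,33.5,-214.5,-0.182,0,0,1],[-10,33.5,-214.5,-0.182,0,0,1]]}}

```text
time_s: 16.92
ee_pos: [0.477, -0.0846, 0.1247]
eef_rot: [0.707, 0.024, 0.707, -0.024]
contact_force: [0.1, -0.6, -1.2]
width: 0.329
```

```bash
python3 - <<'E'
from h import *
p,R,o=pose()
s=wsnap('w9.png')
s8=load('w8')
for v in(207,):
    q=pt(s8,261,v,.1173-.0055+.03);T=np.array(s8['tool_from_camera'])
    # tool coords at that time: p8
    p8=np.array([.6764,-.1702,.1173]);print('block edge from TCP',np.linalg.norm((q-p8)[:2]))
t=snap('top','top9.png');im=cv2.cvtColor(t['pixels'],cv2.COLOR_RGB2BGR)
cv2.imwrite('pics/z9.png',cv2.resize(im[150:290,170:340],None,fx=4,fy=4,interpolation=cv2.INTER_CUBIC))
a=np.array([.06875,.99763]);M=np.array([.4838,.03895])
row([*(M-a*.123),.0095],86.06-90)
E
```

```text
block edge from TCP 0.02925513959517041
row [115.2   0.7  -1.7] [-0.  0.  0.] j [-0.3   0.42  1.79 -0.    0.93 -0.23] t 17.0167
```

View pics/w9.png

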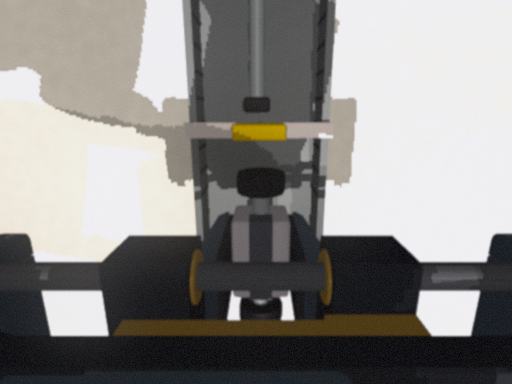

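View pics/z9.png

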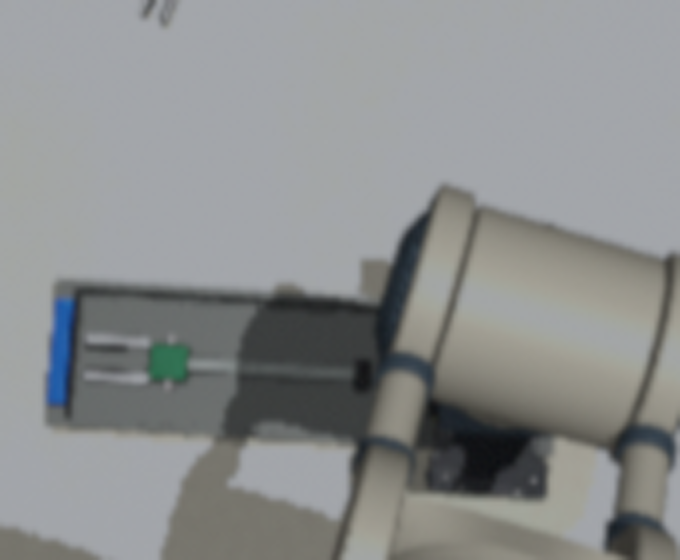

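```bash
python3 - <<'E'
from h import *
s=load('w9');T=np.array(s['tool_from_camera']);K=s['mtx']
def tool(u,v,x):
    d=T[:3,:3]@np.linalg.inv(K)@np.array([u,v,1.]);c=T[:3,3];return (c+d*(x-c[0])/d[0]).round(4)
# boss top at tool x = -(0.030-0.0055)= -0.0245; screw axis x=-.0095, screw top -.0225
for n,v,x in(('far block top',207,-.0245),('near block top',297,-.0245),('screw outer top',168,-.0225),('screw inner/bottom',199,.0035),('near screw inner top',303,-.0225),('near screw outer top',318,-.0225)):print(n,tool(261,v,x))
p,R,o=pose()
for v,z in((122,.068),(141,.068)): q=pt(s,259,v,z);print(q,R.inv().apply(q-p))
q=pt(s,200,133,.044);print('div',q,R.inv().apply(q-p))
im=cv2.cvtColor(s['pixels'],cv2.COLOR_RGB2BGR);cv2.imwrite('pics/z10.png',cv2.resize(im[90:335,160:360],None,fx=3,fy=2.4,interpolation=cv2.INTER_CUBIC))
c=snap('scene','sc9.png');im=cv2.cvtColor(c['pixels'],cv2.COLOR_RGB2BGR);cv2.imwrite('pics/z11.png',cv2.resize(im[110:260,130:290],None,fx=4,fy=4,interpolation=cv2.INTER_CUBIC))
E
```

```text
far block top [-0.0245  0.0295 -0.0011]
near block top [-0.0245 -0.021  -0.0011]
screw outer top [-0.0225  0.0485 -0.0011]
screw inner/bottom [ 0.0035  0.0253 -0.0011]
near screw inner top [-0.0225 -0.026  -0.0011]
near screw outer top [-0.0225 -0.0356 -0.0011]
[ 0.47918367 -0.01789383  0.068     ] [ 0.05666764  0.06669616 -0.00242236]
[ 0.47823768 -0.03123047  0.068     ] [ 0.05666871  0.05332603 -0.00244385]
div [ 0.43174446 -0.02413672  0.044     ] [ 0.08065238  0.05718967 -0.04932451]
```

View pics/z10.png

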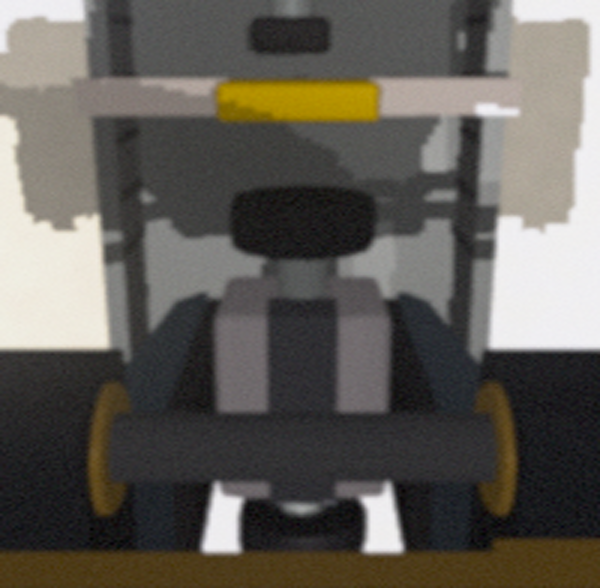

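View pics/z11.png

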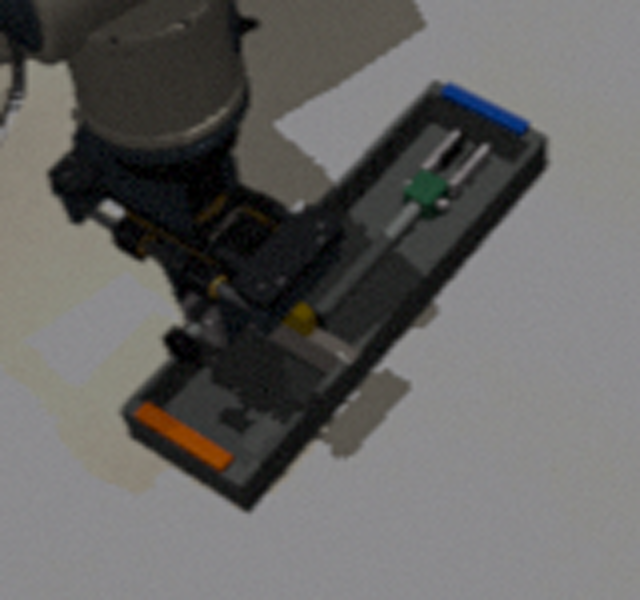

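```bash
python3 - <<'E'
from h import *
s=load('w9');T=np.array(s['tool_from_camera']);K=s['mtx']
def tool(u,v,x):
    d=T[:3,:3]@np.linalg.inv(K)@np.array([u,v,1.]);c=T[:3,3];return (c+d*(x-c[0])/d[0]).round(4)
for v,x in((222,-.0245),(207,.0055),(297,-.0245),(168,.0035),(168,-.0095)):print(v,x,tool(261,v,x))
E
```

```text
222 -0.0245 [-0.0245  0.0216 -0.0011]
207 0.0055 [ 0.0055  0.0198 -0.0011]
297 -0.0245 [-0.0245 -0.021  -0.0011]
168 0.0035 [ 0.0035  0.0436 -0.0011]
168 -0.0095 [-0.0095  0.0461 -0.0011]
```

{"fn": "step_arm", "kwargs": {"series": [[0,0,-2,0,0,0,1],[25,0,-2,0,0,0,1],[50,0,-2,0,0,0,1],[75,0,-2,0,0,0,1],[95,0,-2,0,0,0,1],[104,0,-2,0,0,0,1],[109,0,-2,0,0,0,1],[112,0,-2,0,0,0,1],[114,0,-2,0,0,0,1],[115,0,-2,0,0,0,1],[115,0,-2,0,0,0,1],[115,0,-2,0,0,0,1]]}}

```text
time_s: 18.07
ee_pos: [0.4743, -0.0841, 0.0105]
eef_rot: [0.707, 0.024, 0.706, -0.024]
contact_force: [-0.1, 0.4, -1.9]
width: 0.327
```

{"fn": "step_arm", "kwargs": {"series": [[0.7,0,0,0,0,0,1],[1.3,0,0,0,0,0,1],[1.3,0,0,0,0,0,1]]}}

```text
time_s: 18.32
ee_pos: [0.4743, -0.0841, 0.0095]
eef_rot: [0.707, 0.024, 0.706, -0.024]
contact_force: [-3.6, 0.1, 18.9]
width: 0.327
```

Floor contact. I'll release, rise and move clear.

{"fn": "step_arm", "kwargs": {"series": [[-0.8,0,0,0,0,0,1],[-0.8,0,0,0,0,0,1],[-0.8,0,0,0,0,0,0],[-0.8,0,0,0,0,0,0],[-0.8,0,0,0,0,0,0],[-0.8,0,0,0,0,0,0],[-0.8,0,0,0,0,0,0],[-0.8,0,0,0,0,0,0],[-30,0,0,0,0,0,0],[-65,0,0,0,0,0,0],[-105,0,0,0,0,0,0],[-145,0,0,0,0,0,0],[-180,0,0,0,0,0,0],[-180,-40,0,0,0,0,0],[-180,-80,0,0,0,0,0],[-180,-120,0,0,0,0,0],[-180,-160,0,0,0,0,0],[-180,-160,0,0,0,0,0],[-180,-160,0,0,0,0,0]]}}

```text
time_s: 19.9
ee_pos: [0.4625, -0.2454, 0.1884]
eef_rot: [0.707, 0.026, 0.707, -0.025]
contact_force: [-0.5, 0.8, -0.7]
width: 0.5
```

```bash
python3 - <<'E'
from h import *
s=wsnap('w12.png')
t=snap('top','top12.png');im=cv2.cvtColor(t['pixels'],cv2.COLOR_RGB2BGR)
cv2.imwrite('pics/z12.png',cv2.resize(im[190:290,165:325],None,fx=4,fy=4,interpolation=cv2.INTER_CUBIC))
snap('scene','sc12.png')
E
```

```text
(no output)
```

View pics/w12.png

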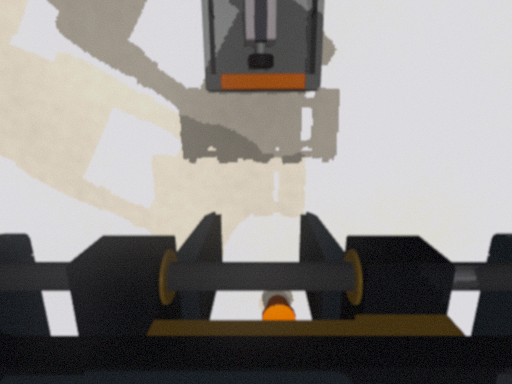

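View pics/z12.png

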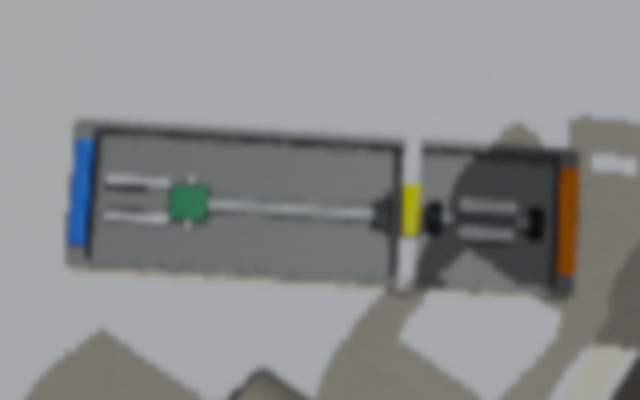

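View pics/sc12.png

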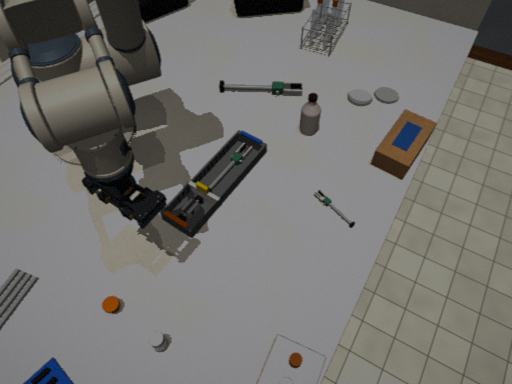

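```bash
python3 - <<'E'
from h import *
t=load('top12')
c=lambda x,y,z:pt(t,165+x/4-.5,190+y/4-.5,z)[:2]
B=c(82,193,.048);O=c(567,222,.048);G=c(411,211,.068);n=np.linalg.norm
print(n(B-O),'BG',n(B-G)); C=(c(106,198,.02)+c(390,214,.02))/2; b=c(488,219,.03)
print('clamp-B',n(C-B),'boss-O',n(b-O))
print(hand_in())
E
```

```text
0.36620094181038276 BG 0.24759482960247842
clamp-B 0.12408715928728317 boss-O 0.05800858016603575
the job is handed in; nothing more can be done
None
```

I moved the divider, laid the clamp and the bosshead in their compartments, and handed the job in. It took about 20 s of the 62 s allowed. `hand_in()` reports no verdict, so these are my own camera checks:

| Distance measured (last top picture) | Result | Allowed |
|---|---|---|
| Divider grip to blue strip | about 248 mm | 231–269 mm |
| Clamp centre to blue strip | about 124 mm | under 165 mm |
| Bosshead centre to orange strip | about 58 mm | under 100 mm |

- **Clamp and bosshead:** in the pictures both lie flat and lengthwise in the right compartments. I lowered each one until it touched the tray floor (about 19 N) before letting go.
- **Wash bottle, vial and stopper:** these look unmoved in the last scene picture. I did not measure their positions again.
- **Gripper:** it was raised and clear of everything at hand-in.
- **Readings that disagreed:**
  - One wrist-camera estimate of the divider grip's sideways position was about 13 mm off from the other views. Its distance along the tray agreed, so nothing depended on it.
  - My first wrist-camera reading of where the bosshead sat in the fingers was about 7 mm off, because I had taken the bottom of a face for its top edge. I corrected it before placing.

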